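# Sort the desk odds and ends into their trays

## Robot

A 7-joint arm with a two-finger parallel gripper is mounted at the origin on a cart in front of the work surface, level with it; the furniture and walls round the work are solid. World frame = base frame: x ahead of the robot, y to its left, z up, the work surface at z = 0. Lengths are in m, angles in rad, forces in N, time in s.
With the tool pointing down it reaches from about 0.425 to 0.925 m from the base axis. Payload 6.8 kg.
Tool frame: the origin (TCP) lies between the finger pads; the fingertips stand 11 mm ahead of it and the grasp point (between the pads) lies 8 mm behind it; z points along the fingers, y is the line along which they close (so a half turn about z gives the same grasp; the last joint's range is limited). The gripper opens to 85 mm and grips with 20 to 120 N. Pads are 22 mm wide; open, the fingers measure 114 mm over their backs; the gripper's body (76 mm by 85 mm) begins 54 mm behind the grasp point. The pads swing forward as they close: fully open they stand 13 mm farther back than shut.
Start: joints at [1.087, 0.477, 0.022, 1.555, -0.011, 1.109, -0.083], TCP at [0.248, -0.628, 0.209] pointing down, gripper open.
Joint ranges: [-2.96, 2.96], [-0.34, 2.1], [-1.41, 1.46], [0.24, 2.44], [-1.37, 4.51], [0.17, 1.92], [-2.96, 2.96]. Speed limits (rad/s): [2.39, 2.39, 3.14, 3.14, 3.14, 3.14, 3.14].

## Interface

Orientations are given as a rotation vector (axis times angle).
In Python, from bench import r gives the robot as it stands.
- The arm moves only by the tool send_rows, never from a script. Its argument "deltas" is a list of rows, each an object of numbers: "dx", "dy", "dz": the shift along the world's x, y, z in mm; "rx", "ry", "rz": the turn, a rotation vector about the world's x, y, z in degrees. A call has 1 to 5 rows; each row is the pose to reach, as a shift and turn from the pose commanded when the call began; what a row does not reach only later rows make up. A row lasts 1/12 s, in which the tool goes at most 41.7 mm and 7.16 degrees, less where a joint would pass 70% of its speed; a pose out of reach is approached as far as the arm can. A call with a gripper value outside its range is refused whole. "jaw" is the finger opening in mm, from 0 to 85.4, set as the call begins (left out, the last holds). The fingers move at their own pace and stop on an object; "newtons" is the grip in N (left out, the last holds). Time passes only in rows, so rows that repeat a pose let the fingers close. It gives the time, the measured TCP pose, the force, the opening and the grip force at its end, in the units of the state.
- r.get_obs(): the state, without advancing time (a new reading comes with each control period).
- r.grab_frame(name): name is "side" or "top" or "wrist"; returns a dict with "frame" (420x560x3 uint8, blue, green, red), "z_map" (420x560 float32, m along the optical axis (not along the pixel's ray), 0 where there is no reading), "vertical_fov" (degrees; the focal length in pixels is half the picture's height over the tangent of half this angle, whatever the lens; pixels are square), "cx", "cy" (the principal point, pixels), "distortion" ([k1, k2, p1, p2, k3] as OpenCV has them; the pictures are not rectified), "xyz" and "orientation" of the camera in the world. Camera axes: x right, y down, z forward; pixel columns grow to the right and rows downward; lengths in m; the calibration is good to about 2 mm. A picture is of the moment at which its call begins.
- r.hand_in(): hands the job in; it is judged then, once.
The state is a dict: "clock": time; "joints": joint angles; "qvel": joint speeds; "tau": joint torques, N m; "tcp_pos": TCP position; "orientation": TCP orientation; "contact_force": force on the tool from outside, world axes, zero at the start; "moment": the same for the moment, N m; "grip_width": finger opening in m; "gripper_force": force on a finger pad.
Only numpy, scipy, OpenCV 4.12 (cv2) and the standard library are available. Lean on these libraries where they do the work, as an engineer would, in place of code of your own. Each camera call takes 0.05 s, during which the arm holds its last target. There are 200 camera calls.

## Task

Clear the small things off the desk into their trays: the two batteries go in the red tray, one in each bay; the eraser and the USB stick go in the white tray, one in each bay (either bay); and the lip balm goes in the wooden tray. Each must end up lying flat on the floor of its bay, let go. Leave the black earphone case and the roll of tape where they are.

Things in the scene. Friction and masses are not known exactly. Their poses are not given: they have to be found in the camera images.
- battery_black_c (a point): Black battery with a gold end, a lying cylinder 14 mm thick and 50 mm long, about 23 g. Lies flat and loose on the desk, any way round. Its long axis is its y; grasp it across x (14 mm). The point is at its centre, 7 mm above what it lies on; z up.
- battery_green_c (a point): Green battery with a gold end, a lying cylinder 14 mm thick and 50 mm long, about 23 g. Lies flat and loose on the desk, any way round. Its long axis is its y; grasp it across x (14 mm). The point is at its centre, 7 mm above what it lies on; z up.
- eraser_c (a point): White eraser in a blue sleeve, 22 (x) x 50 (y) x 12 (z) mm, about 18 g. Lies flat and loose on the desk, any way round. Its long axis is its y; grasp it across x (22 mm). The point is at its centre, 6 mm above what it lies on; z up.
- usb_stick_c (a point): Dark blue USB stick with a white label on top and a metal plug, 60 (x) x 18 (y) x 8 (z) mm, about 12 g. Lies flat and loose on the desk, any way round. Its long axis is its x, unlike the others; grasp it across y (18 mm). The point is at its centre, 4 mm above what it lies on; z up.
- lip_balm_c (a point): Pink lip balm stick with a white cap, lying, 18 mm thick and 68 mm long, about 12 g. Lies flat and loose on the desk, any way round. Its long axis is its y; grasp it across x (18 mm). The point is at its centre, 9 mm above what it lies on; z up.
- tray_red: Low tray of red plastic, red inside, fixed to the desk, 88 (x) x 164 (y) x 16 (z) mm outside, walls and floor 4 mm. A divider across its middle makes two bays, each 80 (x) x 76 (y) mm inside, centred at y = +40 and -40 mm. Origin: centre of its underside, on the desk top (z = 0). x across it, y along it, z up. Trays swap places and turn up to 0.25 rad.
- tray_white: Low tray of white plastic, white inside, fixed to the desk, 88 (x) x 164 (y) x 16 (z) mm outside, walls and floor 4 mm. A divider across its middle makes two bays, each 80 (x) x 76 (y) mm inside, centred at y = +40 and -40 mm. Origin: centre of its underside, on the desk top (z = 0). x across it, y along it, z up. Trays swap places and turn up to 0.25 rad.
- tray_wood: Low tray of light wood with a cork liner, fixed to the desk, 88 (x) x 100 (y) x 16 (z) mm outside, walls and floor 4 mm, a single bay 80 (x) x 92 (y) mm inside. Origin: centre of its underside, on the desk top (z = 0). x across it, y along it, z up. Trays swap places and turn up to 0.25 rad.
- ear_case_c (a point): Bystander: black rounded earphone case, 47 (x) x 58 (y) x 24 (z) mm, loose among the small things; to be left where it is. The point is at its centre, 12 mm above the desk.
- tape_roll_c (a point): Bystander: roll of tan tape lying flat, 58 mm across, 19 mm high, loose at the left of the work; to be left where it is. The point is at its centre, 9.5 mm above the desk.

How it is judged:
At the end, for the whole second after the job is handed in: Batteries in the two bays of the red tray, eraser and USB stick in the two bays of the white tray, lip balm in the wooden tray; each flat on the floor (centre height within +3/-4 mm) and at rest; earphone case and tape roll within 30 mm of where they were (((x of battery_black_c in the frame of tray_red between -0.035 and 0.035 m and y of battery_black_c in the frame of tray_red between 0.008 and 0.076 m and z of battery_black_c in the frame of tray_red between 0.007 and 0.014 m and x of battery_green_c in the frame of tray_red between -0.035 and 0.035 m and y of battery_green_c in the frame of tray_red between -0.076 and -0.008 m and z of battery_green_c in the frame of tray_red between 0.007 and 0.014 m) or (x of battery_black_c in the frame of tray_red between -0.035 and 0.035 m and y of battery_black_c in the frame of tray_red between -0.076 and -0.008 m and z of battery_black_c in the frame of tray_red between 0.007 and 0.014 m and x of battery_green_c in the frame of tray_red between -0.035 and 0.035 m and y of battery_green_c in the frame of tray_red between 0.008 and 0.076 m and z of battery_green_c in the frame of tray_red between 0.007 and 0.014 m)) and ((x of eraser_c in the frame of tray_white between -0.035 and 0.035 m and y of eraser_c in the frame of tray_white between 0.008 and 0.076 m and z of eraser_c in the frame of tray_white between 0.006 and 0.013 m and x of usb_stick_c in the frame of tray_white between -0.035 and 0.035 m and y of usb_stick_c in the frame of tray_white between -0.076 and -0.008 m and z of usb_stick_c in the frame of tray_white between 0.004 and 0.011 m) or (x of eraser_c in the frame of tray_white between -0.035 and 0.035 m and y of eraser_c in the frame of tray_white between -0.076 and -0.008 m and z of eraser_c in the frame of tray_white between 0.006 and 0.013 m and x of usb_stick_c in the frame of tray_white between -0.035 and 0.035 m and y of usb_stick_c in the frame of tray_white between 0.008 and 0.076 m and z of usb_stick_c in the frame of tray_white between 0.004 and 0.011 m)) and x of lip_balm_c in the frame of tray_wood between -0.035 and 0.035 m and y of lip_balm_c in the frame of tray_wood between -0.042 and 0.042 m and z of lip_balm_c in the frame of tray_wood between 0.009 and 0.016 m and linear speed of each of battery_black, battery_green, eraser, usb_stick, lip_balm below 0.02 m/s and distance of each of ear_case_c, tape_roll_c from where it was at the start of the episode below 0.03 m); the robot touches nothing.
It fails at once if the earphone case is pushed or carried off (more than 30 mm) (distance of ear_case_c from where it was at the start of the episode above 0.03 m).
It fails at once if the roll of tape is pushed or carried off (more than 30 mm) (distance of tape_roll_c from where it was at the start of the episode above 0.03 m).
It also fails if it takes over 115 s, if anything falls off the work surface, if the arm or the gripper's body presses on something with over 40 N, if the wrist force passes 120 N, or if a joint passes its speed limit or range.

## Working session

There is one attempt and no reset: what is moved stays moved. The work goes in short steps, Python scripts to look and compute and a tool call to move; the robot and the scene stay as the last step left them, time stands still between calls to the robot, and variables do not carry over. Pictures are saved under pics/ and viewed, at most 16 in all, crops included, and the job is handed in when it is done.

Besides the shell and the picture viewer there is one more tool, called after "Call:" by a JSON object that holds its "method" and its "body", one argument or row to a line. send_rows: Moves the arm, as the interface text tells. Its arguments: {"type":"object","properties":{"deltas":{"type":"array","items":{"type":"object","properties":{"dx":{"type":"number"},"dy":{"type":"number"},"dz":{"type":"number"},"rx":{"type":"number"},"ry":{"type":"number"},"rz":{"type":"number"}}}},"jaw":{"type":"number"},"newtons":{"type":"number"}},"required":["deltas"]}

```bash
mkdir -p pics; cat > h.py <<'E'
import numpy as np, cv2
from scipy.spatial.transform import Rotation as R
from bench import r
def cam(n):
    g=r.grab_frame(n); h=g['frame'].shape[0]; f=h/2/np.tan(np.radians(g['vertical_fov'])/2)
    g['K']=np.array([[f,0,g['cx']],[0,f,g['cy']],[0,0,1.]]); g['D']=np.array(g['distortion'],float)
    o=np.array(g['orientation'],float)
    g['R']=R.from_rotvec(o).as_matrix() if o.size==3 else (o.reshape(3,3) if o.size==9 else R.from_quat(o).as_matrix())
    return g
def ray(g,uv,z):
    p=cv2.undistortPoints(np.array(uv,float).reshape(-1,1,2),g['K'],g['D']).reshape(-1,2)
    d=np.c_[p,np.ones(len(p))]@g['R'].T; c=np.array(g['xyz'])
    return c+d*((z-c[2])/d[:,2])[:,None]
E
python3 - <<'E'
from h import *
for n in ['top','side']:
    g=cam(n); cv2.imwrite(f'pics/{n}0.png',g['frame']); print(n,g['xyz'],g['orientation'],g['vertical_fov'],g['D'],g['cx'],g['cy'])
o=r.get_obs(); print(o)
E
```

```text
top [0.36549585 0.07901553 1.1518488 ] [-2.1273135   2.1847841  -0.12635534] 50.74326311914456 [0.00420563 0.         0.         0.         0.        ] 276.261699172269 211.24146520323023
side [-0.19191735 -0.89928077  0.59521737] [-1.96291636  0.59128399 -0.40435821] 51.93325123797524 [-0.05743479  0.          0.          0.          0.        ] 282.67220492086 211.52060912060284
{'clock': 0.1, 'joints': array([ 1.08687255,  0.47775461,  0.02235967,  1.55631833, -0.01151962,
        1.10929928, -0.08309877]), 'qvel': array([-0.00082726, -0.00108009,  0.00102112, -0.0025283 , -0.00015931,
       -0.00120692,  0.00078494]), 'tau': array([ 5.78673236e-03, -5.97753453e+01,  1.61434494e+00, -2.81947517e+01,
        1.29065994e-02,  5.06831682e-03,  1.41224014e-06]), 'tcp_pos': array([ 0.24753175, -0.6273786 ,  0.20831283]), 'orientation': array([-3.08472039e+00, -5.86572512e-01,  6.54629288e-04]), 'contact_force': array([-0.06576562,  0.45801427, -0.23488113]), 'moment': array([ 0.0257545 , -0.01459889, -0.02865673]), 'gripper_force': 0.0, 'grip_width': 0.08565545035437694}
```

View pics/top0.png

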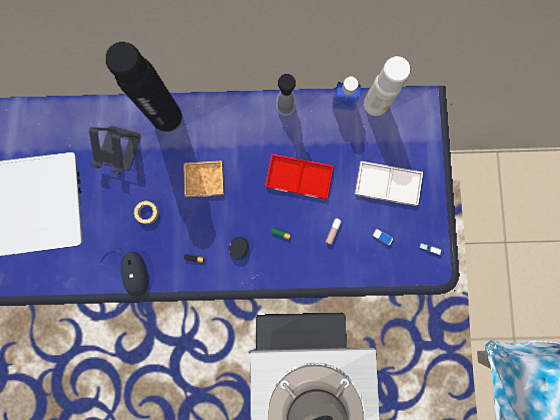

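View pics/side0.png

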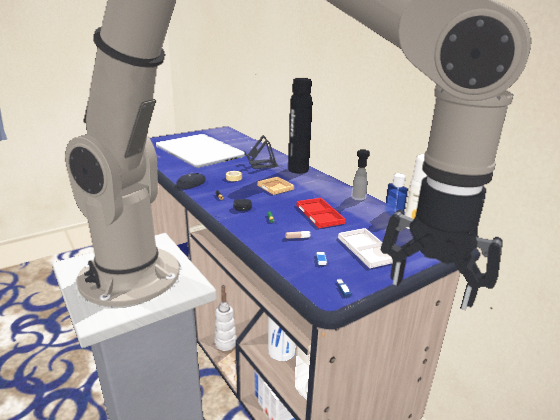

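Top view: black battery (195,259), green battery (281,234), lip balm (334,231), eraser (383,237), USB stick (431,249); trays: wood (204,179), red (299,177), white (389,184); case (239,248), tape (146,212). Side view shows the same layout, with the arm clear to the right.

```bash
cat > m.py <<'E'
from h import *
g=cam('top'); im=g['frame'].astype(int); lab=cv2.cvtColor(g['frame'],cv2.COLOR_BGR2LAB).astype(int)
rois={'bblack':(195,259,18,.007),'bgreen':(281,234,18,.007),'lip':(334,231,22,.009),'eraser':(383,237,18,.012),'usb':(431,249,18,.008),'case':(239,248,20,.024),'tape':(146,212,20,.019),'red':(299,177,40,.016),'white':(389,184,40,.016),'wood':(204,179,27,.016)}
vis=cv2.resize(g['frame'],None,fx=2,fy=2,interpolation=cv2.INTER_CUBIC)
for n,(u,v,w,z) in rois.items():
    p=lab[v-w:v+w,u-w:u+w]; b=np.median(np.r_[p[0],p[-1],p[:,0],p[:,-1]],axis=0)
    d=np.abs((p-b)*[.6,1,1]).sum(2)
    if n in('red','white','wood'):
        q=im[v-w:v+w,u-w:u+w]; m=(q[...,2]>(85)) & (p[...,2]>112)
    else: m=d>25
    m=m.astype(np.uint8)*255
    cs,_=cv2.findContours(m,cv2.RETR_EXTERNAL,cv2.CHAIN_APPROX_NONE)
    c=max(cs,key=cv2.contourArea)+[u-w,v-w]
    P=ray(g,c.reshape(-1,2),z)[:,:2]
    (cx,cy),(a,bb),_=rr=cv2.minAreaRect((P*1000).astype(np.float32))
    B=cv2.boxPoints(rr); e=[B[1]-B[0],B[2]-B[1]]; L=max(e,key=np.linalg.norm)
    ang=np.degrees(np.arctan2(L[1],L[0]))%180
    print(n,'xy',round(cx),round(cy),'size',round(a),round(bb),'long axis deg',round(ang,1),'dist',round(np.hypot(cx,cy)))
    cv2.drawContours(vis,[c*2],-1,(0,255,255),1)
cv2.imwrite('pics/m.png',vis[260:580,240:940])
E
python3 m.py
```

```text
bblack xy 387 298 size 55 21 long axis deg 79.1 dist 488
bgreen xy 446 75 size 53 21 long axis deg 67.9 dist 452
lip xy 445 -63 size 26 82 long axis deg 155.5 dist 449
eraser xy 428 -188 size 57 31 long axis deg 57.0 dist 467
usb xy 394 -311 size 63 26 long axis deg 73.0 dist 502
case xy 405 180 size 56 71 long axis deg 178.5 dist 443
tape xy 505 415 size 80 63 long axis deg 37.6 dist 654
red xy 595 21 size 164 92 long axis deg 77.2 dist 596
white xy 571 -211 size 166 93 long axis deg 77.8 dist 609
wood xy 596 272 size 92 103 long axis deg 91.8 dist 655
```

View pics/m.png

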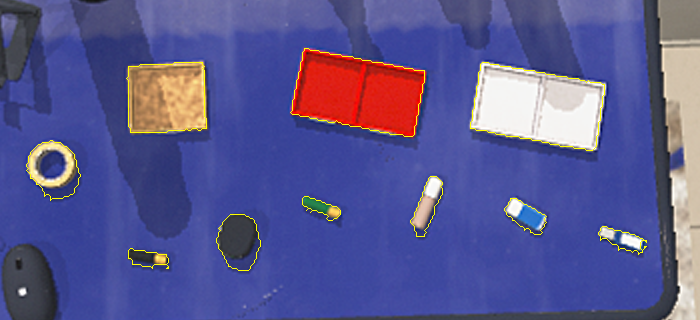

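The outlines are right in place and size; they include a few mm of shadow on the -x side, which I'll refine with the wrist camera. Going over the USB stick first.

Call:
{"method": "send_rows", "body": {
  "deltas": [
    {"dx": 16, "dy": 35, "rz": 6},
    {"dx": 32, "dy": 70, "rz": 12},
    {"dx": 48, "dy": 105, "rz": 18},
    {"dx": 64, "dy": 140, "rz": 24},
    {"dx": 80, "dy": 175, "rz": 30}
  ]
}}

```text
$.deltas[0]: bad value
```

Call:
{"method": "send_rows", "body": {
  "deltas": [
    {"dx": 16, "dy": 35, "rz": 6},
    {"dx": 32, "dy": 70, "rz": 12},
    {"dx": 48, "dy": 105, "rz": 18},
    {"dx": 66, "dy": 140, "rz": 21},
    {"dx": 66, "dy": 140, "rz": 21}
  ]
}}

```text
$.deltas[0]: bad value
```

```bash
cat >> h.py <<'E'
def state():
    o=r.get_obs(); M=R.from_rotvec(o['orientation']).as_matrix()
    print('t',round(o['clock'],2),'tcp',np.round(np.array(o['tcp_pos'])*1000,1),'close deg',round(np.degrees(np.arctan2(M[1,1],M[0,1]))%180,1),'tilt z',np.round(M[:,2],3),'j7',round(o['joints'][6],2),'grip',round(o['grip_width']*1000,1),round(o['gripper_force'],1))
E
python3 - <<'E'
from h import *
g=cam('wrist'); cv2.imwrite('pics/w1.png',g['frame']); print(g['xyz'],g['R'][:,2],ray(g,[[280,210]],0)); state(); print(r.get_obs()['joints'])
E
```

```text
[ 0.3183995  -0.59921238  0.37322054] [-0.27700668 -0.10948943 -0.95460954] [[ 0.21240776 -0.64109628  0.        ]]
t 0.2 tcp [ 247.6 -627.5  208.6] close deg 111.5 tilt z [-0.     0.001 -1.   ] j7 -0.08 grip 85.4 0.0
[ 1.08687263  0.47747829  0.02237328  1.55601479 -0.01154459  1.10933185
 -0.08309726]
```

View pics/w1.png

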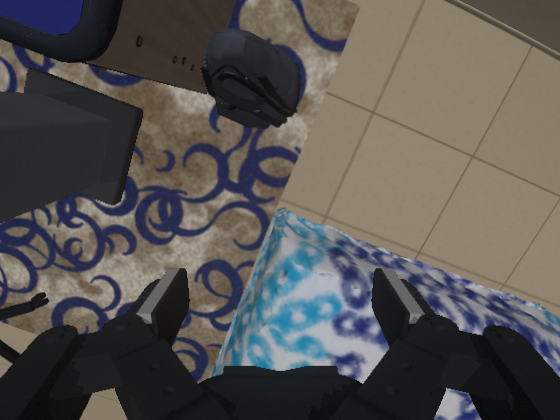

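The moves were refused: every field must be given. The wrist picture therefore shows only floor and the bag, with the fingers at (165,310) and (395,310).

Call:
{"method": "send_rows", "body": {
  "deltas": [
    {"dx": 16, "dy": 35, "dz": 0, "rx": 0, "ry": 0, "rz": 6},
    {"dx": 32, "dy": 70, "dz": 0, "rx": 0, "ry": 0, "rz": 12},
    {"dx": 48, "dy": 105, "dz": 0, "rx": 0, "ry": 0, "rz": 18},
    {"dx": 64, "dy": 140, "dz": 0, "rx": 0, "ry": 0, "rz": 24},
    {"dx": 80, "dy": 175, "dz": 0, "rx": 0, "ry": 0, "rz": 30}
  ]
}}

```text
clock: 0.62
tcp_pos: [0.3281, -0.4511, 0.2091]
orientation: [-2.826, -1.373, 0.0]
contact_force: [0.5, -0.0, 1.2]
grip_width: 0.0856
gripper_force: 0.0
```

Call:
{"method": "send_rows", "body": {
  "deltas": [
    {"dx": 16, "dy": 35, "dz": 0, "rx": 0, "ry": 0, "rz": 6},
    {"dx": 32, "dy": 70, "dz": 0, "rx": 0, "ry": 0, "rz": 12},
    {"dx": 48, "dy": 105, "dz": 0, "rx": 0, "ry": 0, "rz": 18},
    {"dx": 66, "dy": 140, "dz": 0, "rx": 0, "ry": 0, "rz": 21},
    {"dx": 66, "dy": 140, "dz": 0, "rx": 0, "ry": 0, "rz": 21}
  ]
}}

```text
clock: 1.03
tcp_pos: [0.3979, -0.3051, 0.2096]
orientation: [-2.52, -1.875, -0.005]
contact_force: [0.4, 0.2, -0.2]
grip_width: 0.0852
gripper_force: 0.0
```

```bash
python3 - <<'E'
from h import *
g=cam('wrist'); cv2.imwrite('pics/w2.png',g['frame']); print(g['xyz'],g['R'][:,2],ray(g,[[280,210]],0)); state(); print(r.get_obs()['joints'])
E
```

```text
[ 0.41950062 -0.23230246  0.37459577] [-0.08365449 -0.28355759 -0.95529944] [[ 0.3874031  -0.34110226  0.        ]]
t 1.08 tcp [ 396.  -308.8  209.5] close deg 163.0 tilt z [ 0.001  0.001 -1.   ] j7 0.17 grip 85.3 0.0
[ 0.80350455  0.21043988 -0.30231109  1.94430203  0.07265675  0.99685982
  0.17121417]
```

View pics/w2.png

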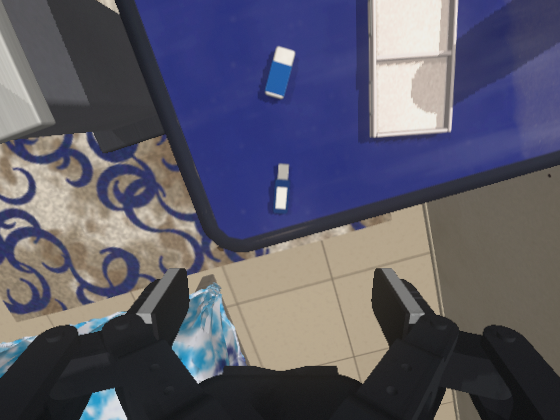

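The wrist view shows the USB stick at (282,187), its plug up, the eraser at (280,73) and the white tray's corner at (373,135).

```bash
cat >> h.py <<'E'
def meas(g,name,u,v,w,z,th=30,bright=True):
    lab=cv2.cvtColor(g['frame'],cv2.COLOR_BGR2LAB).astype(int)
    v0,u0=max(v-w,0),max(u-w,0); p=lab[v0:v+w,u0:u+w]; b=np.median(np.r_[p[0],p[-1],p[:,0],p[:,-1]],axis=0)
    m=(np.abs((p-b)[...,1:]).sum(2)>th) if bright else (np.abs(p-b).sum(2)>th)
    m=cv2.morphologyEx(m.astype(np.uint8),cv2.MORPH_CLOSE,np.ones((7,7)))
    cs,_=cv2.findContours(m,0,1); c=max(cs,key=cv2.contourArea).reshape(-1,2)+[u0,v0]
    P=ray(g,c,z)[:,:2]*1000; rr=cv2.minAreaRect(P.astype(np.float32)); B=cv2.boxPoints(rr)
    L=max([B[1]-B[0],B[2]-B[1]],key=np.linalg.norm); a=np.degrees(np.arctan2(L[1],L[0]))%180
    print(name,'xy',np.round(rr[0],1),'size',np.round(rr[1]),'long',round(a,1),'close',round((a+90)%180,1),'px',c.min(0),c.max(0))
E
python3 - <<'E'
from h import *
g=cam('wrist'); state()
for th in(15,25,40):
    meas(g,'usb',282,187,38,.008,th); meas(g,'eraser',280,73,45,.012,th)
# heights from z_map
for u,v in((282,200),(283,171),(280,73),(300,130)):
    print(g['z_map'][v,u], ray(g,[[u,v]],.008))
E
```

```text
t 1.13 tcp [ 394.6 -311.5  209.4] close deg 162.7 tilt z [ 0. -0. -1.] j7 0.17 grip 85.2 0.0
usb xy [ 394.7 -313.3] size [62. 23.] long 69.5 close 159.5 px [270 159] [290 210]
eraser xy [ 428.4 -190.9] size [54. 28.] long 57.6 close 147.6 px [260  41] [295  96]
usb xy [ 397.9 -311.3] size [55. 15.] long 70.5 close 160.5 px [275 159] [289 205]
eraser xy [ 440.9 -176.7] size [16. 22.] long 148.2 close 58.2 px [273  41] [295  61]
usb xy [ 393.4 -324.4] size [27. 13.] long 72.8 close 162.8 px [276 183] [287 205]
eraser xy [ 440.9 -176.8] size [15. 21.] long 147.6 close 57.6 px [273  42] [294  60]
0.37770927 [[ 0.39181561 -0.33155877  0.008     ]]
0.37019256 [[ 0.40309361 -0.29846618  0.008     ]]
0.33448893 [[ 0.43080967 -0.19597901  0.008     ]]
0.36258686 [[ 0.43481768 -0.25960139  0.008     ]]
```

Call:
{"method": "send_rows", "body": {
  "deltas": [
    {"dx": 2, "dy": 0, "dz": -40, "rx": 0, "ry": 0, "rz": -2},
    {"dx": 2, "dy": 0, "dz": -80, "rx": 0, "ry": 0, "rz": -2},
    {"dx": 2, "dy": 0, "dz": -120, "rx": 0, "ry": 0, "rz": -2},
    {"dx": 2, "dy": 0, "dz": -155, "rx": 0, "ry": 0, "rz": -2},
    {"dx": 2, "dy": 0, "dz": -175, "rx": 0, "ry": 0, "rz": -2}
  ],
  "jaw": 50,
  "newtons": 30
}}

```text
clock: 1.55
tcp_pos: [0.3927, -0.3134, 0.0305]
orientation: [-2.564, -1.807, 0.004]
contact_force: [-0.0, -0.4, 0.2]
grip_width: 0.0501
gripper_force: 0.0
```

Call:
{"method": "send_rows", "body": {
  "deltas": [
    {"dx": 0, "dy": 0, "dz": -10, "rx": 0, "ry": 0, "rz": 0},
    {"dx": 0, "dy": 0, "dz": -20, "rx": 0, "ry": 0, "rz": 0},
    {"dx": 0, "dy": 0, "dz": -20, "rx": 0, "ry": 0, "rz": 0},
    {"dx": 0, "dy": 0, "dz": -20, "rx": 0, "ry": 0, "rz": 0}
  ]
}}

```text
clock: 1.88
tcp_pos: [0.396, -0.3138, 0.0148]
orientation: [2.565, 1.812, 0.0]
contact_force: [0.4, -0.1, 0.3]
grip_width: 0.0503
gripper_force: 0.0
```

Call:
{"method": "send_rows", "body": {
  "deltas": [
    {"dx": 0, "dy": 0, "dz": 0, "rx": 0, "ry": 0, "rz": 0},
    {"dx": 0, "dy": 0, "dz": 0, "rx": 0, "ry": 0, "rz": 0},
    {"dx": 0, "dy": 0, "dz": 0, "rx": 0, "ry": 0, "rz": 0},
    {"dx": 0, "dy": 0, "dz": 0, "rx": 0, "ry": 0, "rz": 0},
    {"dx": 0, "dy": 0, "dz": 0, "rx": 0, "ry": 0, "rz": 0}
  ],
  "jaw": 0
}}

```text
clock: 2.3
tcp_pos: [0.396, -0.3131, 0.0147]
orientation: [2.564, 1.813, 0.0]
contact_force: [-0.7, 0.3, -0.6]
grip_width: -0.0002
gripper_force: 0.0
```

Closed on nothing; lifting to look.

Call:
{"method": "send_rows", "body": {
  "deltas": [
    {"dx": 0, "dy": 0, "dz": 0, "rx": 0, "ry": 0, "rz": 0},
    {"dx": 0, "dy": 0, "dz": 15, "rx": 0, "ry": 0, "rz": 0},
    {"dx": 0, "dy": 0, "dz": 50, "rx": 0, "ry": 0, "rz": 0},
    {"dx": 0, "dy": 0, "dz": 90, "rx": 0, "ry": 0, "rz": 0},
    {"dx": 0, "dy": 0, "dz": 90, "rx": 0, "ry": 0, "rz": 0}
  ],
  "jaw": 60
}}

```text
clock: 2.72
tcp_pos: [0.3996, -0.3152, 0.1106]
orientation: [2.557, 1.808, 0.006]
contact_force: [0.5, -1.1, 0.4]
grip_width: 0.059
gripper_force: 0.0
```

```bash
python3 - <<'E'
from h import *
g=cam('wrist'); cv2.imwrite('pics/w3.png',g['frame']); state()
E
```

```text
t 2.77 tcp [ 398.4 -314.6  108. ] close deg 160.5 tilt z [ 0.006 -0.005 -1.   ] j7 0.08 grip 60.2 0.0
```

View pics/w3.png

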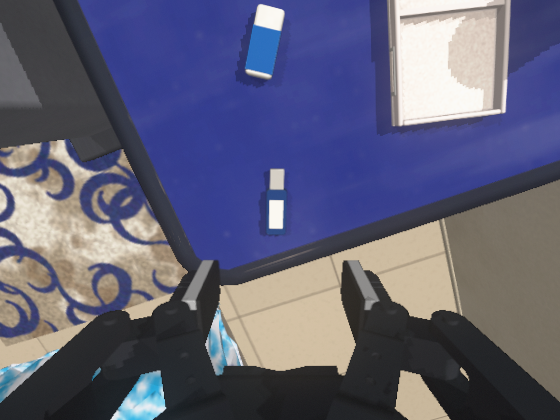

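The stick lies where it was, at (277,202), with the plug at (277,178).

```bash
python3 - <<'E'
from h import *
g=cam('wrist'); state()
meas(g,'usb',277,202,45,.008,15); meas(g,'usb',277,202,45,.008,25)
print(ray(g,[[277,169],[277,236],[277,202],[267,215],[286,215]],.008))
c=np.array(g['xyz'])
def z3(u,v):
    p=ray(g,[[u,v]],0)[0]-c; f=g['R'][:,2]; return c+p*g['z_map'][v,u]/(p@f)
for q in((277,180),(277,215),(310,200),(250,60),(265,45)): print(q,z3(*q))
o=r.get_obs()
for z in(0,.008,o['tcp_pos'][2]):
    P=np.array([[o['tcp_pos'][0],o['tcp_pos'][1],z]])
    rv=cv2.Rodrigues(g['R'].T)[0]; print(z,cv2.projectPoints(P,rv,-g['R'].T@c,g['K'],g['D'])[0].ravel())
E
```

```text
t 2.82 tcp [ 396.9 -313.8  106. ] close deg 160.5 tilt z [ 0.003 -0.003 -1.   ] j7 0.08 grip 60.1 0.0
usb xy [ 394.5 -312.3] size [62. 24.] long 69.3 close 159.3 px [260 168] [288 237]
usb xy [ 396.9 -313. ] size [61. 17.] long 69.3 close 159.3 px [267 169] [287 236]
[[ 0.40719561 -0.28465486  0.008     ]
 [ 0.3868775  -0.34153908  0.008     ]
 [ 0.3975203  -0.31174625  0.008     ]
 [ 0.38527682 -0.31994951  0.008     ]
 [ 0.4009744  -0.32555203  0.008     ]]
(277, 180) [ 0.40396841 -0.29368878  0.00703875]
(277, 215) [ 0.39354177 -0.32288455  0.00804226]
(310, 200) [ 4.25087810e-01 -3.21884367e-01  3.75794889e-04]
(250, 60) [ 0.41611921 -0.19885272  0.01110965]
(265, 45) [ 0.43040789 -0.19294297  0.0115344 ]
0 [277.06437167 201.85774099]
0.008 [277.05600683 204.35016386]
0.10600652337919808 [276.89960289 251.82881584]
```

The position was right, so the tips were too high for an 8 mm stick (the pads swing back when open). Going about 5 mm lower.

Call:
{"method": "send_rows", "body": {
  "deltas": [
    {"dx": 0, "dy": 0, "dz": -40, "rx": 0, "ry": 0, "rz": -1},
    {"dx": 0, "dy": 0, "dz": -70, "rx": 0, "ry": 0, "rz": -1},
    {"dx": 0, "dy": 0, "dz": -88, "rx": 0, "ry": 0, "rz": -1},
    {"dx": 0, "dy": 0, "dz": -95, "rx": 0, "ry": 0, "rz": -1},
    {"dx": 0, "dy": 0, "dz": -95, "rx": 0, "ry": 0, "rz": -1}
  ],
  "jaw": 35
}}

```text
clock: 3.23
tcp_pos: [0.3939, -0.3115, 0.0069]
orientation: [-2.576, -1.789, 0.003]
contact_force: [0.5, 0.2, 0.4]
grip_width: 0.0349
gripper_force: 0.0
```

Call:
{"method": "send_rows", "body": {
  "deltas": [
    {"dx": 0, "dy": 0, "dz": 0, "rx": 0, "ry": 0, "rz": 0},
    {"dx": 0, "dy": 0, "dz": 0, "rx": 0, "ry": 0, "rz": 0},
    {"dx": 0, "dy": 0, "dz": 0, "rx": 0, "ry": 0, "rz": 0},
    {"dx": 0, "dy": 0, "dz": 0, "rx": 0, "ry": 0, "rz": 0},
    {"dx": 0, "dy": 0, "dz": 0, "rx": 0, "ry": 0, "rz": 0}
  ],
  "jaw": 10
}}

```text
clock: 3.65
tcp_pos: [0.3962, -0.3133, 0.01]
orientation: [2.58, 1.79, 0.001]
contact_force: [0.5, -0.4, 0.1]
grip_width: 0.0098
gripper_force: 0.0
```

Call:
{"method": "send_rows", "body": {
  "deltas": [
    {"dx": 0, "dy": 0, "dz": 0, "rx": 0, "ry": 0, "rz": 0},
    {"dx": 0, "dy": 0, "dz": 0, "rx": 0, "ry": 0, "rz": 0},
    {"dx": 0, "dy": 0, "dz": -1, "rx": 0, "ry": 0, "rz": 0},
    {"dx": 0, "dy": 0, "dz": -3, "rx": 0, "ry": 0, "rz": 0},
    {"dx": 0, "dy": 0, "dz": -4, "rx": 0, "ry": 0, "rz": 0}
  ],
  "jaw": 30
}}

```text
clock: 4.07
tcp_pos: [0.3957, -0.3128, 0.005]
orientation: [-2.581, -1.791, 0.0]
contact_force: [-0.1, -0.5, -1.1]
grip_width: 0.0298
gripper_force: 0.0
```

```bash
python3 - <<'E'
from h import *
g=cam('wrist'); cv2.imwrite('pics/w4.png',g['frame']); state(); print(r.get_obs()['contact_force'])
E
```

```text
t 4.12 tcp [ 395.5 -312.8    4.8] close deg 159.5 tilt z [-0.001  0.    -1.   ] j7 -0.01 grip 29.6 0.0
[-0.21308877  0.63290494 -0.31968011]
```

View pics/w4.png

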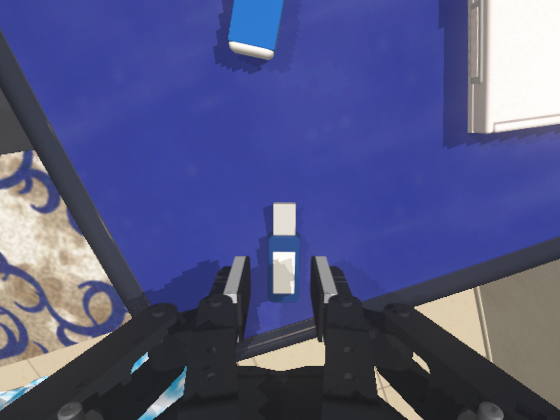

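The stick (284,265) is centred between the pads (240 and 322, row 275) and there is still no desk contact; closing here.

Call:
{"method": "send_rows", "body": {
  "deltas": [
    {"dx": 0, "dy": 0, "dz": 0, "rx": 0, "ry": 0, "rz": 0},
    {"dx": 0, "dy": 0, "dz": 0, "rx": 0, "ry": 0, "rz": 0},
    {"dx": 0, "dy": 0, "dz": 0, "rx": 0, "ry": 0, "rz": 0},
    {"dx": 0, "dy": 0, "dz": 0, "rx": 0, "ry": 0, "rz": 0},
    {"dx": 0, "dy": 0, "dz": 0, "rx": 0, "ry": 0, "rz": 0}
  ],
  "jaw": 10
}}

```text
clock: 4.53
tcp_pos: [0.3958, -0.3129, 0.0052]
orientation: [2.581, 1.791, 0.0]
contact_force: [0.5, -0.5, -0.0]
grip_width: 0.01
gripper_force: 0.0
```

```bash
python3 - <<'E'
from h import *
g=cam('wrist'); state(); c=np.array(g['xyz'])
print('cam',c)
f=g['R'][:,2]; uv=np.array([[u,v] for v in range(420) for u in range(560)])
d=ray(g,uv,0)-c; P=c+d*(g['z_map'].ravel()/(d@f))[:,None]; P=P.reshape(420,560,3)*1000
dark=(g['frame'].max(2)<150)|(np.ptp(g['frame'].astype(int),axis=2)<40)
for v in range(240,310,5):
    print(v,[(u,*np.round(P[v,u]).astype(int)) for u in (255,265,275,284,293,303,313)])
cv2.imwrite('pics/w5.png',g['frame'][180:330,180:400].repeat(3,0).repeat(3,1))
E
```

```text
t 4.58 tcp [ 395.8 -312.9    5.2] close deg 159.5 tilt z [ 0. -0. -1.] j7 -0.01 grip 10.1 0.0
cam [ 0.42250142 -0.24126405  0.17001993]
240 [(255, np.int64(384), np.int64(-302), np.int64(0)), (265, np.int64(390), np.int64(-304), np.int64(0)), (275, np.int64(397), np.int64(-303), np.int64(8)), (284, np.int64(401), np.int64(-305), np.int64(8)), (293, np.int64(406), np.int64(-307), np.int64(8)), (303, np.int64(410), np.int64(-312), np.int64(0)), (313, np.int64(416), np.int64(-314), np.int64(-1))]
245 [(255, np.int64(383), np.int64(-305), np.int64(0)), (265, np.int64(389), np.int64(-307), np.int64(0)), (275, np.int64(396), np.int64(-305), np.int64(9)), (284, np.int64(401), np.int64(-307), np.int64(10)), (293, np.int64(405), np.int64(-309), np.int64(9)), (303, np.int64(409), np.int64(-315), np.int64(0)), (313, np.int64(415), np.int64(-317), np.int64(0))]
250 [(255, np.int64(382), np.int64(-308), np.int64(0)), (265, np.int64(387), np.int64(-310), np.int64(-1)), (275, np.int64(394), np.int64(-309), np.int64(8)), (284, np.int64(399), np.int64(-310), np.int64(9)), (293, np.int64(404), np.int6
[... 3464 characters left out ...]
4(-298), np.int64(71)), (265, np.int64(393), np.int64(-303), np.int64(65)), (275, np.int64(383), np.int64(-338), np.int64(8)), (284, np.int64(388), np.int64(-340), np.int64(9)), (293, np.int64(403), np.int64(-307), np.int64(65)), (303, np.int64(408), np.int64(-304), np.int64(71)), (313, np.int64(411), np.int64(-305), np.int64(72))]
305 [(255, np.int64(392), np.int64(-298), np.int64(74)), (265, np.int64(393), np.int64(-305), np.int64(65)), (275, np.int64(380), np.int64(-346), np.int64(1)), (284, np.int64(385), np.int64(-349), np.int64(0)), (293, np.int64(403), np.int64(-309), np.int64(64)), (303, np.int64(408), np.int64(-304), np.int64(74)), (313, np.int64(411), np.int64(-305), np.int64(75))]
```

View pics/w5.png

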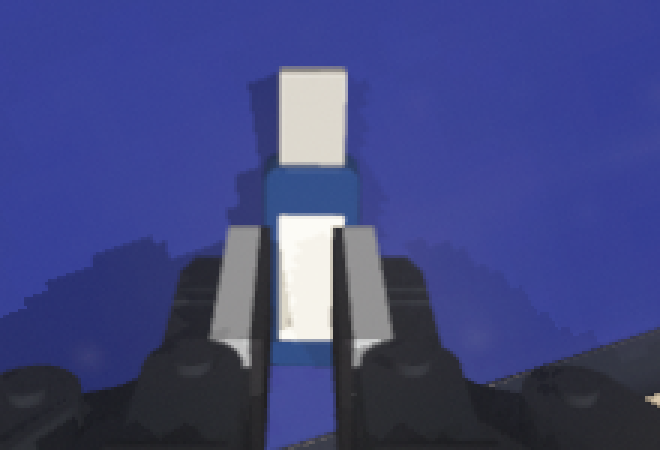

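With the jaw at 10 mm the depth map puts the fingertips near z = 28 mm while the TCP reads 5 mm. The real tips stand well above the stated place, so the pads pass over the stick. Going down gradually and watching the force.

Call:
{"method": "send_rows", "body": {
  "deltas": [
    {"dx": 0, "dy": 0, "dz": 0, "rx": 0, "ry": 0, "rz": 0},
    {"dx": 0, "dy": 0, "dz": 0, "rx": 0, "ry": 0, "rz": 0},
    {"dx": 0, "dy": 0, "dz": -4, "rx": 0, "ry": 0, "rz": 0},
    {"dx": 0, "dy": 0, "dz": -8, "rx": 0, "ry": 0, "rz": 0},
    {"dx": 0, "dy": 0, "dz": -10, "rx": 0, "ry": 0, "rz": 0}
  ],
  "jaw": 32
}}

```text
clock: 5.0
tcp_pos: [0.3954, -0.3127, -0.0055]
orientation: [-2.58, -1.791, 0.0]
contact_force: [0.7, 0.2, 0.8]
grip_width: 0.032
gripper_force: 0.0
```

```bash
cat >> h.py <<'E'
def tips(g,save=None):
    "lowest finger points by depth (mm), either side"
    c=np.array(g['xyz']); f=g['R'][:,2]; h,w=g['z_map'].shape
    uv=np.stack(np.meshgrid(np.arange(w),np.arange(h)),-1).reshape(-1,2)
    d=ray(g,uv,0)-c; P=((c+d*(g['z_map'].ravel()/(d@f))[:,None])*1000).reshape(h,w,3)
    return P
E
python3 - <<'E'
from h import *
g=cam('wrist'); state(); print(r.get_obs()['contact_force']); P=tips(g)
gray=(np.ptp(g['frame'].astype(int),axis=2)<30)
for s in (slice(200,275),slice(290,360)):
    z=np.where(gray[225:330,s],P[225:330,s,2],999); z[z<11]=999
    i=np.argsort(z.ravel())[:300:50]; print(np.round(z.ravel()[i]))
E
```

```text
t 5.05 tcp [ 395.3 -312.6   -5.7] close deg 159.5 tilt z [-0.001  0.001 -1.   ] j7 -0.02 grip 32.2 0.0
[0.18104574 0.79572253 0.01180867]
[22. 25. 26. 28. 29. 31.]
[21. 25. 26. 28. 29. 31.]
```

Call:
{"method": "send_rows", "body": {
  "deltas": [
    {"dx": 0, "dy": 0, "dz": -5, "rx": 0, "ry": 0, "rz": 0},
    {"dx": 0, "dy": 0, "dz": -10, "rx": 0, "ry": 0, "rz": 0},
    {"dx": 0, "dy": 0, "dz": -14, "rx": 0, "ry": 0, "rz": 0},
    {"dx": 0, "dy": 0, "dz": -16, "rx": 0, "ry": 0, "rz": 0},
    {"dx": 0, "dy": 0, "dz": -16, "rx": 0, "ry": 0, "rz": 0}
  ]
}}

```text
clock: 5.47
tcp_pos: [0.3954, -0.3126, -0.0215]
orientation: [-2.58, -1.791, 0.001]
contact_force: [-0.8, -0.5, 0.5]
grip_width: 0.0321
gripper_force: 0.0
```

Call:
{"method": "send_rows", "body": {
  "deltas": [
    {"dx": 0, "dy": 0, "dz": 0, "rx": 0, "ry": 0, "rz": 0},
    {"dx": 0, "dy": 0, "dz": 0, "rx": 0, "ry": 0, "rz": 0},
    {"dx": 0, "dy": 0, "dz": 0, "rx": 0, "ry": 0, "rz": 0},
    {"dx": 0, "dy": 0, "dz": 0, "rx": 0, "ry": 0, "rz": 0},
    {"dx": 0, "dy": 0, "dz": 0, "rx": 0, "ry": 0, "rz": 0}
  ],
  "jaw": 8
}}

```text
clock: 5.88
tcp_pos: [0.3958, -0.313, -0.0207]
orientation: [2.581, 1.791, 0.0]
contact_force: [-0.3, -0.2, 0.5]
grip_width: 0.0172
gripper_force: 31.0
```

Got it: 17 mm wide at 31 N. So TCP ≈ -21 mm puts the tips at the desk. To the right bay of the white tray, (563,-250).

Call:
{"method": "send_rows", "body": {
  "deltas": [
    {"dx": 0, "dy": 0, "dz": 30, "rx": 0, "ry": 0, "rz": 0},
    {"dx": 10, "dy": 4, "dz": 65, "rx": 0, "ry": 0, "rz": 2},
    {"dx": 40, "dy": 16, "dz": 80, "rx": 0, "ry": 0, "rz": 4},
    {"dx": 75, "dy": 28, "dz": 80, "rx": 0, "ry": 0, "rz": 7},
    {"dx": 110, "dy": 41, "dz": 80, "rx": 0, "ry": 0, "rz": 7}
  ]
}}

```text
clock: 6.3
tcp_pos: [0.5074, -0.2728, 0.0611]
orientation: [2.464, 1.944, 0.001]
contact_force: [-0.4, -0.6, -0.9]
grip_width: 0.0166
gripper_force: 31.0
```

Call:
{"method": "send_rows", "body": {
  "deltas": [
    {"dx": 35, "dy": 13, "dz": 0, "rx": 0, "ry": 0, "rz": 0},
    {"dx": 57, "dy": 22, "dz": 0, "rx": 0, "ry": 0, "rz": 0},
    {"dx": 57, "dy": 22, "dz": 0, "rx": 0, "ry": 0, "rz": 0}
  ]
}}

```text
clock: 6.55
tcp_pos: [0.5688, -0.2453, 0.0598]
orientation: [2.459, 1.952, 0.009]
contact_force: [-0.4, 0.2, -0.0]
grip_width: 0.0168
gripper_force: 31.0
```

```bash
python3 - <<'E'
from h import *
g=cam('wrist'); cv2.imwrite('pics/w6.png',g['frame']); state(); o=r.get_obs()
c=np.array(g['xyz']); P=np.array([[o['tcp_pos'][0],o['tcp_pos'][1],z] for z in(.004,.016)])
print(cv2.projectPoints(P,cv2.Rodrigues(g['R'].T)[0],-g['R'].T@c,g['K'],g['D'])[0].reshape(-1,2))
E
```

```text
t 6.6 tcp [ 565.5 -247.2   59.2] close deg 166.8 tilt z [ 0.002  0.001 -1.   ] j7 -0.1 grip 17.1 31.0
[[275.81389192 225.17515247]
 [275.68241213 230.90572674]]
```

View pics/w6.png

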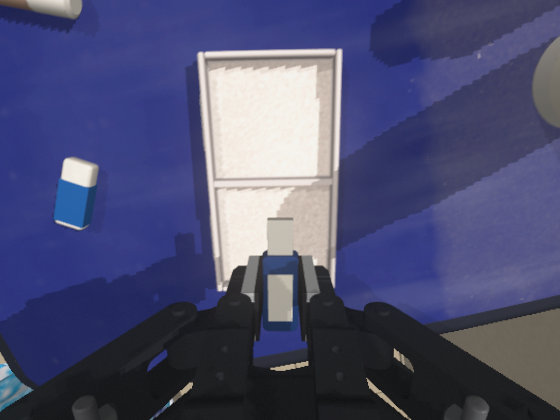

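The stick is held above the right bay; rim corners at (200,52), (340,50) and (218,290), divider at row 183, and the drop point projects to (276,225), mid-bay.

```bash
python3 - <<'E'
from h import *
g=cam('wrist'); state()
p=ray(g,[[200,52],[341,50],[218,291],[212,183],[334,183]],.016)[:,:2]*1000; print(np.round(p))
print('width',np.linalg.norm(p[0]-p[1]),'len',np.linalg.norm(p[0]-p[2]),'center',(p[3]+p[4])/2,(p[1]+p[2])/2,'axis',np.degrees(np.arctan2(*(p[0]-p[2])[::-1])))
E
```

```text
t 6.65 tcp [ 563.2 -249.    58.9] close deg 166.6 tilt z [-0.  0. -1.] j7 -0.1 grip 16.6 31.0
[[ 545. -127.]
 [ 627. -146.]
 [ 509. -286.]
 [ 529. -206.]
 [ 608. -225.]]
width 84.66402120808475 len 162.5935752657889 center [ 568.42543241 -215.34501514] [ 568.13061093 -215.6811781 ] axis 77.3620541229542
```

Call:
{"method": "send_rows", "body": {
  "deltas": [
    {"dx": 0, "dy": -1, "dz": -25, "rx": 0, "ry": 0, "rz": 0},
    {"dx": 0, "dy": -1, "dz": -50, "rx": 0, "ry": 0, "rz": 0},
    {"dx": 0, "dy": -1, "dz": -66, "rx": 0, "ry": 0, "rz": 0},
    {"dx": 0, "dy": -1, "dz": -74, "rx": 0, "ry": 0, "rz": 0},
    {"dx": 0, "dy": -1, "dz": -74, "rx": 0, "ry": 0, "rz": 0}
  ]
}}

```text
clock: 7.07
tcp_pos: [0.5606, -0.2518, -0.0161]
orientation: [-2.467, -1.942, 0.004]
contact_force: [-1.1, -0.1, -0.2]
grip_width: 0.0169
gripper_force: 32.6
```

Call:
{"method": "send_rows", "body": {
  "deltas": [
    {"dx": 0, "dy": 0, "dz": 0, "rx": 0, "ry": 0, "rz": 0},
    {"dx": 0, "dy": 0, "dz": 0, "rx": 0, "ry": 0, "rz": 0},
    {"dx": 0, "dy": 0, "dz": 20, "rx": 0, "ry": 0, "rz": 0},
    {"dx": 0, "dy": 0, "dz": 50, "rx": 0, "ry": 0, "rz": 0},
    {"dx": 0, "dy": 0, "dz": 75, "rx": 0, "ry": 0, "rz": 0}
  ],
  "jaw": 40
}}

```text
clock: 7.48
tcp_pos: [0.5628, -0.2511, 0.0621]
orientation: [2.466, 1.945, 0.001]
contact_force: [0.2, 0.4, 0.1]
grip_width: 0.0397
gripper_force: 0.0
```

Call:
{"method": "send_rows", "body": {
  "deltas": [
    {"dx": -30, "dy": 14, "dz": 0, "rx": 0, "ry": 0, "rz": -5},
    {"dx": -60, "dy": 28, "dz": 0, "rx": 0, "ry": 0, "rz": -10},
    {"dx": -90, "dy": 42, "dz": 0, "rx": 0, "ry": 0, "rz": -15},
    {"dx": -120, "dy": 56, "dz": 0, "rx": 0, "ry": 0, "rz": -19},
    {"dx": -131, "dy": 60, "dz": 0, "rx": 0, "ry": 0, "rz": -19}
  ],
  "jaw": 50
}}

```text
clock: 7.9
tcp_pos: [0.427, -0.1892, 0.0606]
orientation: [-2.755, -1.507, 0.004]
contact_force: [-1.7, -0.2, -0.6]
grip_width: 0.0504
gripper_force: 0.0
```

```bash
python3 - <<'E'
from h import *
g=cam('wrist'); g=cam('wrist'); cv2.imwrite('pics/w7.png',g['frame']); state(); o=r.get_obs()
c=np.array(g['xyz']); P=np.array([[o['tcp_pos'][0],o['tcp_pos'][1],z] for z in(.006,.012)])
print(cv2.projectPoints(P,cv2.Rodrigues(g['R'].T)[0],-g['R'].T@c,g['K'],g['D'])[0].reshape(-1,2))
E
```

```text
t 8.0 tcp [ 429.4 -190.4   61. ] close deg 147.5 tilt z [-0.001 -0.001 -1.   ] j7 -0.42 grip 49.7 0.0
[[284.35724234 221.15466711]
 [284.44777466 223.91513631]]
```

View pics/w7.png

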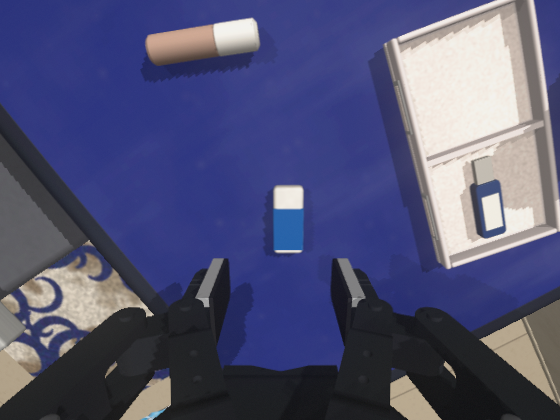

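The USB stick lies flat in its bay (488,205). The eraser is at (288,218), aligned between the fingers; the lip balm is at (203,42).

Call:
{"method": "send_rows", "body": {
  "deltas": [
    {"dx": 1, "dy": 0, "dz": -30, "rx": 0, "ry": 0, "rz": 0},
    {"dx": 1, "dy": 0, "dz": -55, "rx": 0, "ry": 0, "rz": 0},
    {"dx": 1, "dy": 0, "dz": -72, "rx": 0, "ry": 0, "rz": 0},
    {"dx": 1, "dy": 0, "dz": -81, "rx": 0, "ry": 0, "rz": 0},
    {"dx": 1, "dy": 0, "dz": -81, "rx": 0, "ry": 0, "rz": 0}
  ],
  "jaw": 40
}}

```text
clock: 8.42
tcp_pos: [0.4329, -0.191, -0.0219]
orientation: [-2.753, -1.511, 0.001]
contact_force: [-0.1, -0.5, 0.4]
grip_width: 0.0401
gripper_force: 0.0
```

Call:
{"method": "send_rows", "body": {
  "deltas": [
    {"dx": 0, "dy": 0, "dz": 0, "rx": 0, "ry": 0, "rz": 0},
    {"dx": 0, "dy": 0, "dz": 0, "rx": 0, "ry": 0, "rz": 0},
    {"dx": 0, "dy": 0, "dz": 0, "rx": 0, "ry": 0, "rz": 0},
    {"dx": 0, "dy": 0, "dz": 0, "rx": 0, "ry": 0, "rz": 0},
    {"dx": 0, "dy": 0, "dz": 0, "rx": 0, "ry": 0, "rz": 0}
  ],
  "jaw": 10
}}

```text
clock: 8.83
tcp_pos: [0.4336, -0.1913, -0.0198]
orientation: [2.753, 1.511, 0.002]
contact_force: [0.4, 0.7, 6.1]
grip_width: 0.0202
gripper_force: 32.2
```

To the white tray's left bay, (578,-174).

Call:
{"method": "send_rows", "body": {
  "deltas": [
    {"dx": 0, "dy": 0, "dz": 30, "rx": 0, "ry": 0, "rz": 0},
    {"dx": 5, "dy": 1, "dz": 65, "rx": 0, "ry": 0, "rz": 5},
    {"dx": 35, "dy": 5, "dz": 80, "rx": 0, "ry": 0, "rz": 10},
    {"dx": 70, "dy": 8, "dz": 80, "rx": 0, "ry": 0, "rz": 15},
    {"dx": 105, "dy": 12, "dz": 80, "rx": 0, "ry": 0, "rz": 19}
  ]
}}

```text
clock: 9.25
tcp_pos: [0.5395, -0.1798, 0.0614]
orientation: [2.461, 1.947, 0.002]
contact_force: [0.2, -1.1, -0.1]
grip_width: 0.0199
gripper_force: 31.5
```

Call:
{"method": "send_rows", "body": {
  "deltas": [
    {"dx": 30, "dy": 4, "dz": 0, "rx": 0, "ry": 0, "rz": 0},
    {"dx": 39, "dy": 5, "dz": 0, "rx": 0, "ry": 0, "rz": 0},
    {"dx": 39, "dy": 5, "dz": -20, "rx": 0, "ry": 0, "rz": 0},
    {"dx": 39, "dy": 5, "dz": -50, "rx": 0, "ry": 0, "rz": 0},
    {"dx": 39, "dy": 5, "dz": -60, "rx": 0, "ry": 0, "rz": 0}
  ]
}}

```text
clock: 9.67
tcp_pos: [0.5742, -0.1735, -0.0038]
orientation: [-2.464, -1.943, 0.005]
contact_force: [-0.8, 0.0, -0.1]
grip_width: 0.0202
gripper_force: 31.5
```

Call:
{"method": "send_rows", "body": {
  "deltas": [
    {"dx": 0, "dy": 0, "dz": -7, "rx": 0, "ry": 0, "rz": 0},
    {"dx": 0, "dy": 0, "dz": -15, "rx": 0, "ry": 0, "rz": 0},
    {"dx": 0, "dy": 0, "dz": -15, "rx": 0, "ry": 0, "rz": 0}
  ]
}}

```text
clock: 9.92
tcp_pos: [0.5766, -0.174, -0.0159]
orientation: [-2.467, -1.945, 0.0]
contact_force: [-0.2, -0.2, 0.4]
grip_width: 0.0201
gripper_force: 32.6
```

Call:
{"method": "send_rows", "body": {
  "deltas": [
    {"dx": 0, "dy": 0, "dz": 0, "rx": 0, "ry": 0, "rz": 0},
    {"dx": 0, "dy": 0, "dz": 0, "rx": 0, "ry": 0, "rz": 0},
    {"dx": 0, "dy": 0, "dz": 20, "rx": 0, "ry": 0, "rz": 0},
    {"dx": 0, "dy": 0, "dz": 50, "rx": 0, "ry": 0, "rz": 0},
    {"dx": 0, "dy": 0, "dz": 85, "rx": 0, "ry": 0, "rz": 7}
  ],
  "jaw": 40
}}

```text
clock: 10.33
tcp_pos: [0.5756, -0.1735, 0.0694]
orientation: [-2.342, -2.091, 0.003]
contact_force: [0.2, -0.9, -0.1]
grip_width: 0.0401
gripper_force: 0.0
```

Call:
{"method": "send_rows", "body": {
  "deltas": [
    {"dx": -14, "dy": 12, "dz": 0, "rx": 0, "ry": 0, "rz": 7},
    {"dx": -28, "dy": 24, "dz": 0, "rx": 0, "ry": 0, "rz": 14},
    {"dx": -42, "dy": 36, "dz": 0, "rx": 0, "ry": 0, "rz": 21},
    {"dx": -56, "dy": 48, "dz": 0, "rx": 0, "ry": 0, "rz": 28},
    {"dx": -70, "dy": 60, "dz": 0, "rx": 0, "ry": 0, "rz": 35}
  ],
  "jaw": 50
}}

```text
clock: 10.75
tcp_pos: [0.5064, -0.1137, 0.0701]
orientation: [1.597, 2.704, 0.0]
contact_force: [0.1, 0.3, 0.0]
grip_width: 0.0499
gripper_force: 0.0
```

Call:
{"method": "send_rows", "body": {
  "deltas": [
    {"dx": -14, "dy": 12, "dz": 0, "rx": 0, "ry": 0, "rz": 7},
    {"dx": -28, "dy": 24, "dz": 0, "rx": 0, "ry": 0, "rz": 14},
    {"dx": -42, "dy": 36, "dz": 0, "rx": 0, "ry": 0, "rz": 21},
    {"dx": -58, "dy": 50, "dz": 0, "rx": 0, "ry": 0, "rz": 28},
    {"dx": -58, "dy": 50, "dz": 0, "rx": 0, "ry": 0, "rz": 36}
  ]
}}

```text
clock: 11.17
tcp_pos: [0.4458, -0.0618, 0.0696]
orientation: [-0.7, -3.061, 0.002]
contact_force: [-0.4, 0.5, -0.2]
grip_width: 0.0499
gripper_force: 0.0
```

```bash
python3 - <<'E'
from h import *
g=cam('wrist'); g=cam('wrist'); cv2.imwrite('pics/w8.png',g['frame']); state(); o=r.get_obs()
c=np.array(g['xyz']); P=np.array([[o['tcp_pos'][0],o['tcp_pos'][1],z] for z in(.009,)])
print(cv2.projectPoints(P,cv2.Rodrigues(g['R'].T)[0],-g['R'].T@c,g['K'],g['D'])[0].reshape(-1,2))
meas(g,'lip',280,210,70,.009,25)
E
```

```text
t 11.27 tcp [448.6 -63.8  69.9] close deg 63.8 tilt z [ 0.001 -0.001 -1.   ] j7 0.74 grip 49.9 0.0
[[279.64789275 220.80211561]]
lip xy [449.8 -66.9] size [25. 74.] long 155.3 close 65.3 px [261 175] [293 268]
```

View pics/w8.png

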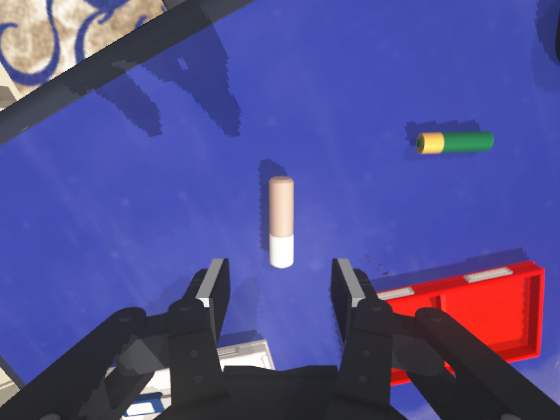

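The lip balm is centred between the fingers at (281,222); the green battery is at (455,142).

Call:
{"method": "send_rows", "body": {
  "deltas": [
    {"dx": 1, "dy": -1, "dz": -35, "rx": 0, "ry": 0, "rz": 1},
    {"dx": 1, "dy": -1, "dz": -65, "rx": 0, "ry": 0, "rz": 1},
    {"dx": 1, "dy": -1, "dz": -82, "rx": 0, "ry": 0, "rz": 1},
    {"dx": 1, "dy": -1, "dz": -89, "rx": 0, "ry": 0, "rz": 1},
    {"dx": 1, "dy": -1, "dz": -89, "rx": 0, "ry": 0, "rz": 1}
  ],
  "jaw": 40
}}

```text
clock: 11.68
tcp_pos: [0.4494, -0.0651, -0.0208]
orientation: [-0.692, -3.062, 0.001]
contact_force: [-0.5, -0.7, 0.3]
grip_width: 0.0399
gripper_force: 0.0
```

Call:
{"method": "send_rows", "body": {
  "deltas": [
    {"dx": 0, "dy": 0, "dz": 0, "rx": 0, "ry": 0, "rz": 0},
    {"dx": 0, "dy": 0, "dz": 0, "rx": 0, "ry": 0, "rz": 0},
    {"dx": 0, "dy": 0, "dz": 0, "rx": 0, "ry": 0, "rz": 0},
    {"dx": 0, "dy": 0, "dz": 0, "rx": 0, "ry": 0, "rz": 0},
    {"dx": 0, "dy": 0, "dz": 0, "rx": 0, "ry": 0, "rz": 0}
  ],
  "jaw": 8
}}

```text
clock: 12.1
tcp_pos: [0.451, -0.0651, -0.0186]
orientation: [0.689, 3.062, 0.0]
contact_force: [-1.3, -0.2, 8.0]
grip_width: 0.0174
gripper_force: 32.2
```

To the wooden tray at (597,272).

Call:
{"method": "send_rows", "body": {
  "deltas": [
    {"dx": 0, "dy": 0, "dz": 25, "rx": 0, "ry": 0, "rz": 0},
    {"dx": 0, "dy": 0, "dz": 60, "rx": 0, "ry": 0, "rz": 0},
    {"dx": 8, "dy": 18, "dz": 90, "rx": 0, "ry": 0, "rz": -6},
    {"dx": 22, "dy": 52, "dz": 90, "rx": 0, "ry": 0, "rz": -12},
    {"dx": 37, "dy": 87, "dz": 90, "rx": 0, "ry": 0, "rz": -18}
  ]
}}

```text
clock: 12.52
tcp_pos: [0.4886, 0.021, 0.0727]
orientation: [1.173, 2.909, 0.001]
contact_force: [0.6, -0.5, -1.4]
grip_width: 0.0177
gripper_force: 31.2
```

Call:
{"method": "send_rows", "body": {
  "deltas": [
    {"dx": 15, "dy": 35, "dz": 0, "rx": 0, "ry": 0, "rz": -6},
    {"dx": 30, "dy": 70, "dz": 0, "rx": 0, "ry": 0, "rz": -12},
    {"dx": 45, "dy": 105, "dz": 0, "rx": 0, "ry": 0, "rz": -18},
    {"dx": 60, "dy": 140, "dz": 0, "rx": 0, "ry": 0, "rz": -24},
    {"dx": 75, "dy": 175, "dz": 0, "rx": 0, "ry": 0, "rz": -30}
  ]
}}

```text
clock: 12.93
tcp_pos: [0.5623, 0.1987, 0.0707]
orientation: [1.882, 2.515, 0.001]
contact_force: [0.6, -0.6, -0.6]
grip_width: 0.0175
gripper_force: 31.2
```

Call:
{"method": "send_rows", "body": {
  "deltas": [
    {"dx": 15, "dy": 35, "dz": 0, "rx": 0, "ry": 0, "rz": -6},
    {"dx": 30, "dy": 65, "dz": 0, "rx": 0, "ry": 0, "rz": -12},
    {"dx": 35, "dy": 75, "dz": 0, "rx": 0, "ry": 0, "rz": -15},
    {"dx": 35, "dy": 75, "dz": 0, "rx": 0, "ry": 0, "rz": -15}
  ]
}}

```text
clock: 13.27
tcp_pos: [0.597, 0.2772, 0.071]
orientation: [-2.185, -2.255, -0.006]
contact_force: [-0.3, 0.3, 0.1]
grip_width: 0.0174
gripper_force: 31.2
```

```bash
python3 - <<'E'
from h import *
g=cam('wrist'); g=cam('wrist'); cv2.imwrite('pics/w9.png',g['frame']); state(); o=r.get_obs()
c=np.array(g['xyz']); P=np.array([[o['tcp_pos'][0],o['tcp_pos'][1],z] for z in(.004,.016)])
print(cv2.projectPoints(P,cv2.Rodrigues(g['R'].T)[0],-g['R'].T@c,g['K'],g['D'])[0].reshape(-1,2))
E
```

```text
t 13.37 tcp [596.4 271.8  70.2] close deg 1.8 tilt z [-0.    -0.001 -1.   ] j7 -0.75 grip 17.2 31.2
[[279.50145754 219.83205199]
 [279.4768299  225.08925708]]
```

View pics/w9.png

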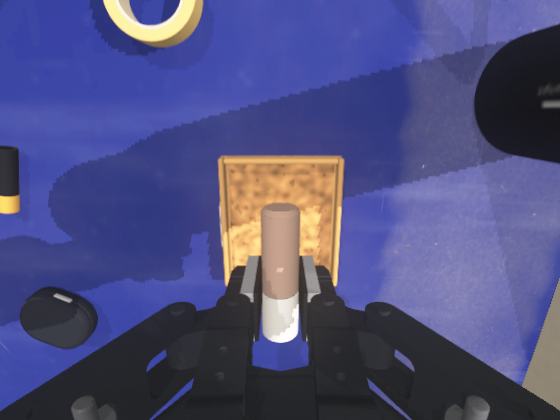

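The lip balm is square over the wooden tray (rim 220–343, rows 158–288) and its drop point projects to (280,222), mid-tray. Lower and release.

Call:
{"method": "send_rows", "body": {
  "deltas": [
    {"dx": 1, "dy": 0, "dz": -30, "rx": 0, "ry": 0, "rz": 0},
    {"dx": 1, "dy": 0, "dz": -58, "rx": 0, "ry": 0, "rz": 0},
    {"dx": 1, "dy": 0, "dz": -74, "rx": 0, "ry": 0, "rz": 0},
    {"dx": 1, "dy": 0, "dz": -83, "rx": 0, "ry": 0, "rz": 0},
    {"dx": 1, "dy": 0, "dz": -83, "rx": 0, "ry": 0, "rz": 0}
  ]
}}

```text
clock: 13.78
tcp_pos: [0.5972, 0.2695, -0.0139]
orientation: [2.19, 2.253, -0.004]
contact_force: [0.6, 0.2, -0.3]
grip_width: 0.0176
gripper_force: 32.4
```

Call:
{"method": "send_rows", "body": {
  "deltas": [
    {"dx": 0, "dy": 0, "dz": -1, "rx": 0, "ry": 0, "rz": 0},
    {"dx": 0, "dy": 0, "dz": -1, "rx": 0, "ry": 0, "rz": 0}
  ]
}}

```text
clock: 13.95
tcp_pos: [0.5983, 0.2715, -0.0129]
orientation: [2.189, 2.253, 0.002]
contact_force: [-0.3, 0.1, -0.7]
grip_width: 0.0175
gripper_force: 32.4
```

Call:
{"method": "send_rows", "body": {
  "deltas": [
    {"dx": 0, "dy": 0, "dz": 0, "rx": 0, "ry": 0, "rz": 0},
    {"dx": 0, "dy": 0, "dz": 0, "rx": 0, "ry": 0, "rz": 0},
    {"dx": 0, "dy": 0, "dz": 20, "rx": 0, "ry": 0, "rz": 0},
    {"dx": 0, "dy": 0, "dz": 50, "rx": 0, "ry": 0, "rz": 0},
    {"dx": 0, "dy": 0, "dz": 85, "rx": 0, "ry": 0, "rz": 0}
  ],
  "jaw": 40
}}

```text
clock: 14.37
tcp_pos: [0.5964, 0.2714, 0.0708]
orientation: [-2.187, -2.254, 0.005]
contact_force: [1.3, -0.1, -0.1]
grip_width: 0.0402
gripper_force: 0.0
```

Next the black battery, near (389,298).

Call:
{"method": "send_rows", "body": {
  "deltas": [
    {"dx": -40, "dy": 5, "dz": 0, "rx": 0, "ry": 0, "rz": -4},
    {"dx": -80, "dy": 10, "dz": 0, "rx": 0, "ry": 0, "rz": -8},
    {"dx": -120, "dy": 15, "dz": 0, "rx": 0, "ry": 0, "rz": -12},
    {"dx": -160, "dy": 20, "dz": 0, "rx": 0, "ry": 0, "rz": -13},
    {"dx": -200, "dy": 26, "dz": 0, "rx": 0, "ry": 0, "rz": -13}
  ],
  "jaw": 50
}}

```text
clock: 14.78
tcp_pos: [0.3962, 0.298, 0.0718]
orientation: [2.431, 1.99, 0.002]
contact_force: [-0.0, 0.8, 0.4]
grip_width: 0.0499
gripper_force: 0.0
```

Call:
{"method": "send_rows", "body": {
  "deltas": [
    {"dx": -8, "dy": 1, "dz": 0, "rx": 0, "ry": 0, "rz": 0},
    {"dx": -8, "dy": 1, "dz": 0, "rx": 0, "ry": 0, "rz": 0},
    {"dx": -8, "dy": 1, "dz": 0, "rx": 0, "ry": 0, "rz": 0}
  ]
}}

```text
clock: 15.03
tcp_pos: [0.3904, 0.2995, 0.0719]
orientation: [2.428, 1.993, 0.003]
contact_force: [0.2, 0.2, 0.5]
grip_width: 0.05
gripper_force: 0.0
```

```bash
python3 - <<'E'
from h import *
g=cam('wrist'); cv2.imwrite('pics/w10.png',g['frame']); state(); o=r.get_obs()
c=np.array(g['xyz']); P=np.array([[o['tcp_pos'][0],o['tcp_pos'][1],.007]])
print(cv2.projectPoints(P,cv2.Rodrigues(g['R'].T)[0],-g['R'].T@c,g['K'],g['D'])[0].reshape(-1,2))
meas(g,'bblack',280,220,55,.007,30)
E
```

```text
t 15.08 tcp [391.3 299.3  71.8] close deg 168.7 tilt z [ 0.002  0.001 -1.   ] j7 -1.22 grip 49.9 0.0
[[281.02936865 217.76757868]]
bblack xy [390.2 297.6] size [53. 14.] long 78.7 close 168.7 px [271 186] [289 252]
```

View pics/w10.png

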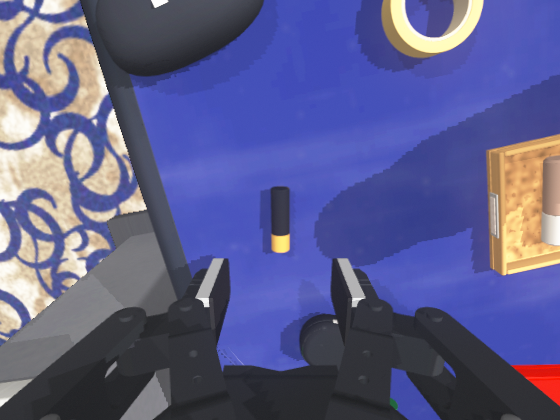

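The battery is centred between the fingers at (280,219); the case at (325,340) is clear of the grasp, and the lip balm lies in its tray at (552,200).

Call:
{"method": "send_rows", "body": {
  "deltas": [
    {"dx": 0, "dy": -1, "dz": -35, "rx": 0, "ry": 0, "rz": 0},
    {"dx": 0, "dy": -1, "dz": -65, "rx": 0, "ry": 0, "rz": 0},
    {"dx": 0, "dy": -1, "dz": -82, "rx": 0, "ry": 0, "rz": 0},
    {"dx": 0, "dy": -1, "dz": -89, "rx": 0, "ry": 0, "rz": 0},
    {"dx": 0, "dy": -1, "dz": -89, "rx": 0, "ry": 0, "rz": 0}
  ],
  "jaw": 35
}}

```text
clock: 15.5
tcp_pos: [0.3903, 0.2972, -0.0193]
orientation: [2.431, 1.99, -0.004]
contact_force: [0.2, 0.2, -0.2]
grip_width: 0.0351
gripper_force: 0.0
```

Call:
{"method": "send_rows", "body": {
  "deltas": [
    {"dx": 0, "dy": 0, "dz": 0, "rx": 0, "ry": 0, "rz": 0},
    {"dx": 0, "dy": 0, "dz": 0, "rx": 0, "ry": 0, "rz": 0},
    {"dx": 0, "dy": 0, "dz": 0, "rx": 0, "ry": 0, "rz": 0},
    {"dx": 0, "dy": 0, "dz": 0, "rx": 0, "ry": 0, "rz": 0},
    {"dx": 0, "dy": 0, "dz": 0, "rx": 0, "ry": 0, "rz": 0}
  ],
  "jaw": 4
}}

```text
clock: 15.92
tcp_pos: [0.3906, 0.2986, -0.0168]
orientation: [2.43, 1.991, 0.003]
contact_force: [-0.4, -0.6, 5.6]
grip_width: 0.0128
gripper_force: 31.6
```

To the red tray's left bay, (606,60).

Call:
{"method": "send_rows", "body": {
  "deltas": [
    {"dx": 0, "dy": 0, "dz": 30, "rx": 0, "ry": 0, "rz": 0},
    {"dx": 0, "dy": 0, "dz": 65, "rx": 0, "ry": 0, "rz": 0},
    {"dx": 12, "dy": -13, "dz": 90, "rx": 0, "ry": 0, "rz": -1},
    {"dx": 37, "dy": -41, "dz": 90, "rx": 0, "ry": 0, "rz": -2},
    {"dx": 62, "dy": -68, "dz": 90, "rx": 0, "ry": 0, "rz": -2}
  ]
}}

```text
clock: 16.33
tcp_pos: [0.4531, 0.2312, 0.0747]
orientation: [2.461, 1.952, 0.008]
contact_force: [0.5, -0.1, -0.6]
grip_width: 0.0133
gripper_force: 30.9
```

Call:
{"method": "send_rows", "body": {
  "deltas": [
    {"dx": 26, "dy": -28, "dz": 0, "rx": 0, "ry": 0, "rz": 0},
    {"dx": 52, "dy": -57, "dz": 0, "rx": 0, "ry": 0, "rz": 0},
    {"dx": 78, "dy": -86, "dz": 0, "rx": 0, "ry": 0, "rz": 0},
    {"dx": 104, "dy": -114, "dz": 0, "rx": 0, "ry": 0, "rz": 0},
    {"dx": 130, "dy": -143, "dz": 0, "rx": 0, "ry": 0, "rz": 0}
  ]
}}

```text
clock: 16.75
tcp_pos: [0.5827, 0.0855, 0.0726]
orientation: [2.464, 1.949, 0.001]
contact_force: [0.5, 0.0, -0.5]
grip_width: 0.0129
gripper_force: 30.9
```

Call:
{"method": "send_rows", "body": {
  "deltas": [
    {"dx": 24, "dy": -27, "dz": 0, "rx": 0, "ry": 0, "rz": 0},
    {"dx": 24, "dy": -27, "dz": 0, "rx": 0, "ry": 0, "rz": 0},
    {"dx": 24, "dy": -27, "dz": 0, "rx": 0, "ry": 0, "rz": 0}
  ]
}}

```text
clock: 17.0
tcp_pos: [0.6068, 0.0572, 0.0721]
orientation: [2.468, 1.942, -0.0]
contact_force: [-0.0, 1.1, 0.1]
grip_width: 0.0129
gripper_force: 30.9
```

```bash
python3 - <<'E'
from h import *
g=cam('wrist'); g=cam('wrist'); cv2.imwrite('pics/w11.png',g['frame']); state(); o=r.get_obs()
c=np.array(g['xyz']); P=np.array([[o['tcp_pos'][0],o['tcp_pos'][1],z] for z in(.004,.016)])
print(cv2.projectPoints(P,cv2.Rodrigues(g['R'].T)[0],-g['R'].T@c,g['K'],g['D'])[0].reshape(-1,2))
m=((g['frame'][...,2]>110)&(g['frame'][...,1]<90)&(g['frame'][...,0]<90)).astype(np.uint8)
cs,_=cv2.findContours(m,0,1); k=max(cs,key=cv2.contourArea).reshape(-1,2); k=k[k[:,1]<240]
P=ray(g,k,.016)[:,:2]*1000; print('px',k.min(0),k.max(0)); 
# in tool-aligned axes around tcp: expected tray y axis 77.2
a=np.radians(77.2); ey=np.array([np.cos(a),np.sin(a)]); ex=np.array([np.sin(a),-np.cos(a)])
q=P-np.array(o['tcp_pos'][:2])*1000; print('x range',(q@ex).min(),(q@ex).max(),'y max',(q@ey).max())
E
```

```text
t 17.1 tcp [605.   61.   72.2] close deg 166.7 tilt z [-0.001  0.001 -1.   ] j7 -0.64 grip 13.0 30.9
[[278.75725351 214.89028854]
 [278.69163392 219.90645141]]
px [217 161] [340 239]
x range -43.12274446025268 44.12793913352171 y max 42.93105388149412
```

View pics/w11.png

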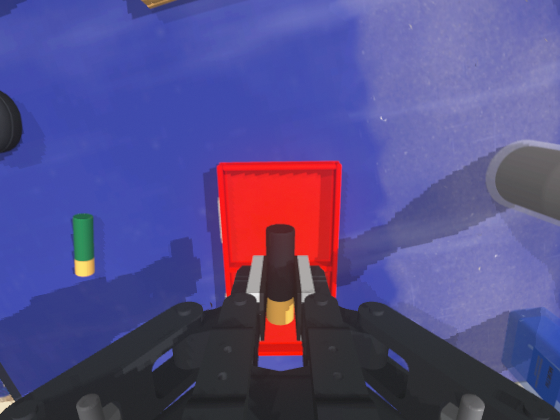

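The battery is centred over the left bay: tray edges -43/+44 mm across and 43 mm to the end wall, matching 88/2 and 42. The green battery is at (84,245). Lower, release, and go on to it.

Call:
{"method": "send_rows", "body": {
  "deltas": [
    {"dx": 0, "dy": 0, "dz": -35, "rx": 0, "ry": 0, "rz": 0},
    {"dx": 0, "dy": 0, "dz": -60, "rx": 0, "ry": 0, "rz": 0},
    {"dx": 0, "dy": 0, "dz": -76, "rx": 0, "ry": 0, "rz": 0},
    {"dx": 0, "dy": 0, "dz": -84, "rx": 0, "ry": 0, "rz": 0},
    {"dx": 0, "dy": 0, "dz": -84, "rx": 0, "ry": 0, "rz": 0}
  ]
}}

```text
clock: 17.52
tcp_pos: [0.6038, 0.062, -0.0127]
orientation: [-2.459, -1.951, 0.003]
contact_force: [-0.2, 0.5, -0.5]
grip_width: 0.0129
gripper_force: 32.5
```

Call:
{"method": "send_rows", "body": {
  "deltas": [
    {"dx": 0, "dy": 0, "dz": -1, "rx": 0, "ry": 0, "rz": 0},
    {"dx": 0, "dy": 0, "dz": -1, "rx": 0, "ry": 0, "rz": 0}
  ]
}}

```text
clock: 17.68
tcp_pos: [0.6058, 0.0613, -0.0122]
orientation: [2.462, 1.951, 0.002]
contact_force: [-0.3, -0.3, 0.0]
grip_width: 0.0129
gripper_force: 32.5
```

Call:
{"method": "send_rows", "body": {
  "deltas": [
    {"dx": 0, "dy": 0, "dz": 0, "rx": 0, "ry": 0, "rz": 0},
    {"dx": 0, "dy": 0, "dz": 0, "rx": 0, "ry": 0, "rz": 0},
    {"dx": 0, "dy": 0, "dz": 20, "rx": 0, "ry": 0, "rz": 0},
    {"dx": 0, "dy": 0, "dz": 50, "rx": 0, "ry": 0, "rz": 0},
    {"dx": 0, "dy": 0, "dz": 84, "rx": 0, "ry": 0, "rz": 0}
  ],
  "jaw": 35
}}

```text
clock: 18.1
tcp_pos: [0.6044, 0.0599, 0.071]
orientation: [-2.462, -1.948, 0.004]
contact_force: [0.3, 0.2, 0.5]
grip_width: 0.0351
gripper_force: 0.0
```

Call:
{"method": "send_rows", "body": {
  "deltas": [
    {"dx": -35, "dy": 3, "dz": 0, "rx": 0, "ry": 0, "rz": -4},
    {"dx": -70, "dy": 6, "dz": 0, "rx": 0, "ry": 0, "rz": -8},
    {"dx": -105, "dy": 9, "dz": 0, "rx": 0, "ry": 0, "rz": -9},
    {"dx": -140, "dy": 13, "dz": 0, "rx": 0, "ry": 0, "rz": -9},
    {"dx": -157, "dy": 15, "dz": 0, "rx": 0, "ry": 0, "rz": -9}
  ],
  "jaw": 45
}}

```text
clock: 18.52
tcp_pos: [0.4442, 0.0749, 0.0712]
orientation: [-2.608, -1.751, 0.004]
contact_force: [-0.2, 0.1, 0.3]
grip_width: 0.045
gripper_force: 0.0
```

```bash
python3 - <<'E'
from h import *
g=cam('wrist'); g=cam('wrist'); cv2.imwrite('pics/w12.png',g['frame']); state()
meas(g,'bgreen',280,220,55,.007,30)
m=((g['frame'][...,2]>110)&(g['frame'][...,1]<90)&(g['frame'][...,0]<90)); print('red px',m.sum())
E
```

```text
t 18.62 tcp [445.3  75.   71.4] close deg 157.8 tilt z [-0.002 -0.001 -1.   ] j7 -0.88 grip 45.1 0.0
bgreen xy [448.3  72.7] size [54. 15.] long 67.8 close 157.8 px [279 183] [299 250]
red px 23417
```

Green battery measured at (448,73), 54×15 mm, aligned.

Call:
{"method": "send_rows", "body": {
  "deltas": [
    {"dx": 1, "dy": -2, "dz": -35, "rx": 0, "ry": 0, "rz": 0},
    {"dx": 1, "dy": -2, "dz": -65, "rx": 0, "ry": 0, "rz": 0},
    {"dx": 1, "dy": -2, "dz": -82, "rx": 0, "ry": 0, "rz": 0},
    {"dx": 1, "dy": -2, "dz": -89, "rx": 0, "ry": 0, "rz": 0},
    {"dx": 1, "dy": -2, "dz": -89, "rx": 0, "ry": 0, "rz": 0}
  ],
  "jaw": 35
}}

```text
clock: 19.03
tcp_pos: [0.4496, 0.073, -0.0189]
orientation: [-2.609, -1.749, 0.003]
contact_force: [-0.4, 0.4, 0.8]
grip_width: 0.0355
gripper_force: 0.0
```

Call:
{"method": "send_rows", "body": {
  "deltas": [
    {"dx": 0, "dy": 0, "dz": 0, "rx": 0, "ry": 0, "rz": 0},
    {"dx": 0, "dy": 0, "dz": 0, "rx": 0, "ry": 0, "rz": 0},
    {"dx": 0, "dy": 0, "dz": 0, "rx": 0, "ry": 0, "rz": 0},
    {"dx": 0, "dy": 0, "dz": 0, "rx": 0, "ry": 0, "rz": 0},
    {"dx": 0, "dy": 0, "dz": 0, "rx": 0, "ry": 0, "rz": 0}
  ],
  "jaw": 4
}}

```text
clock: 19.45
tcp_pos: [0.4509, 0.0733, -0.0167]
orientation: [2.609, 1.749, 0.003]
contact_force: [-0.4, 0.1, 8.3]
grip_width: 0.0128
gripper_force: 31.6
```

To the red tray's right bay, (588,-18).

Call:
{"method": "send_rows", "body": {
  "deltas": [
    {"dx": 0, "dy": 0, "dz": 30, "rx": 0, "ry": 0, "rz": 0},
    {"dx": 0, "dy": 0, "dz": 65, "rx": 0, "ry": 0, "rz": 4},
    {"dx": 25, "dy": -17, "dz": 90, "rx": 0, "ry": 0, "rz": 8},
    {"dx": 55, "dy": -37, "dz": 90, "rx": 0, "ry": 0, "rz": 9},
    {"dx": 85, "dy": -57, "dz": 90, "rx": 0, "ry": 0, "rz": 9}
  ]
}}

```text
clock: 19.87
tcp_pos: [0.537, 0.0156, 0.075]
orientation: [2.459, 1.95, 0.006]
contact_force: [0.2, 0.4, -0.6]
grip_width: 0.0132
gripper_force: 30.7
```

Call:
{"method": "send_rows", "body": {
  "deltas": [
    {"dx": 30, "dy": -20, "dz": 0, "rx": 0, "ry": 0, "rz": 0},
    {"dx": 53, "dy": -34, "dz": 0, "rx": 0, "ry": 0, "rz": 0},
    {"dx": 53, "dy": -34, "dz": 0, "rx": 0, "ry": 0, "rz": 0},
    {"dx": 53, "dy": -34, "dz": 0, "rx": 0, "ry": 0, "rz": 0}
  ]
}}

```text
clock: 20.2
tcp_pos: [0.5885, -0.0192, 0.0722]
orientation: [2.466, 1.946, 0.001]
contact_force: [0.1, 0.6, -1.3]
grip_width: 0.0127
gripper_force: 30.7
```

```bash
python3 - <<'E'
from h import *
g=cam('wrist'); cv2.imwrite('pics/w13.png',g['frame']); state()
E
```

```text
t 20.25 tcp [587.2 -17.9  72.1] close deg 166.7 tilt z [-0.001  0.    -1.   ] j7 -0.52 grip 13.3 30.7
```

View pics/w13.png

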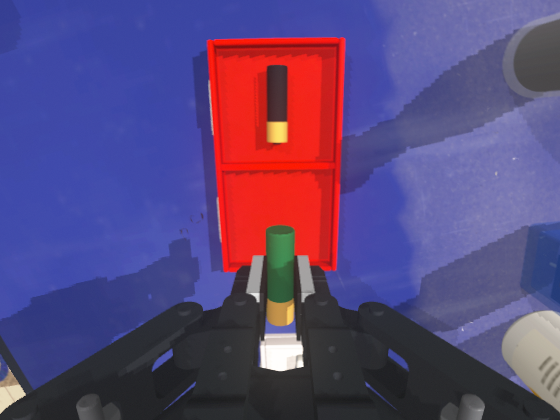

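The black battery lies in the left bay (277,104) and the green one is held over the right bay (rows 168–270). Lower, release and lift clear.

Call:
{"method": "send_rows", "body": {
  "deltas": [
    {"dx": 0, "dy": 0, "dz": -35, "rx": 0, "ry": 0, "rz": 0},
    {"dx": 0, "dy": 0, "dz": -60, "rx": 0, "ry": 0, "rz": 0},
    {"dx": 0, "dy": 0, "dz": -76, "rx": 0, "ry": 0, "rz": 0},
    {"dx": 0, "dy": 0, "dz": -84, "rx": 0, "ry": 0, "rz": 0},
    {"dx": 0, "dy": 0, "dz": -84, "rx": 0, "ry": 0, "rz": 0}
  ]
}}

```text
clock: 20.67
tcp_pos: [0.5856, -0.0165, -0.0126]
orientation: [-2.46, -1.95, 0.004]
contact_force: [0.5, 0.9, -0.5]
grip_width: 0.0131
gripper_force: 32.3
```

Call:
{"method": "send_rows", "body": {
  "deltas": [
    {"dx": 0, "dy": 0, "dz": -1, "rx": 0, "ry": 0, "rz": 0},
    {"dx": 0, "dy": 0, "dz": -1, "rx": 0, "ry": 0, "rz": 0}
  ]
}}

```text
clock: 20.83
tcp_pos: [0.5876, -0.0172, -0.0122]
orientation: [2.463, 1.95, 0.001]
contact_force: [0.2, -0.1, 0.2]
grip_width: 0.0131
gripper_force: 32.3
```

Call:
{"method": "send_rows", "body": {
  "deltas": [
    {"dx": 0, "dy": 0, "dz": 0, "rx": 0, "ry": 0, "rz": 0},
    {"dx": 0, "dy": 0, "dz": 0, "rx": 0, "ry": 0, "rz": 0},
    {"dx": 0, "dy": 0, "dz": 20, "rx": 0, "ry": 0, "rz": 0},
    {"dx": 0, "dy": 0, "dz": 50, "rx": 0, "ry": 0, "rz": 0},
    {"dx": 0, "dy": 0, "dz": 84, "rx": 0, "ry": 0, "rz": 0}
  ],
  "jaw": 35
}}

```text
clock: 21.25
tcp_pos: [0.5863, -0.0179, 0.0711]
orientation: [-2.462, -1.948, 0.004]
contact_force: [0.5, 0.2, -0.3]
grip_width: 0.0353
gripper_force: 0.0
```

Call:
{"method": "send_rows", "body": {
  "deltas": [
    {"dx": -35, "dy": 0, "dz": 20, "rx": 0, "ry": 0, "rz": 0},
    {"dx": -70, "dy": 0, "dz": 40, "rx": 0, "ry": 0, "rz": 0},
    {"dx": -105, "dy": 0, "dz": 60, "rx": 0, "ry": 0, "rz": 0},
    {"dx": -140, "dy": 0, "dz": 80, "rx": 0, "ry": 0, "rz": 0},
    {"dx": -160, "dy": 0, "dz": 100, "rx": 0, "ry": 0, "rz": 0}
  ]
}}

```text
clock: 21.67
tcp_pos: [0.4236, -0.0181, 0.1716]
orientation: [-2.463, -1.949, 0.004]
contact_force: [0.1, 0.3, 0.9]
grip_width: 0.0352
gripper_force: 0.0
```

```bash
python3 - <<'E'
from h import *
g=cam('side'); P=tips(g)
a=cv2.resize(g['frame'][150:310,180:420],None,fx=3,fy=3,interpolation=cv2.INTER_CUBIC); cv2.imwrite('pics/end.png',a); state()
t=cam('top'); cv2.imwrite('pics/topend.png',cv2.resize(t['frame'][130:290,120:460],None,fx=2,fy=2)); T=tips(t)
b=np.vstack([cv2.resize(a,(480,320)),cv2.resize(t['frame'][140:280,120:460],(680,280))[:, :480]]) if 0 else None
f=cv2.resize(t['frame'][140:280,120:460],(720,296)); s=cv2.resize(g['frame'][150:310,180:420],(450,300))
o=np.zeros((596,720,3),np.uint8); o[:296]=f; o[296:,:450]=s; cv2.imwrite('pics/final.png',o)
E
```

```text
t 21.72 tcp [423.2 -18.1 174.8] close deg 166.7 tilt z [ 0.001 -0.002 -1.   ] j7 -0.41 grip 34.9 0.0
```

View pics/final.png

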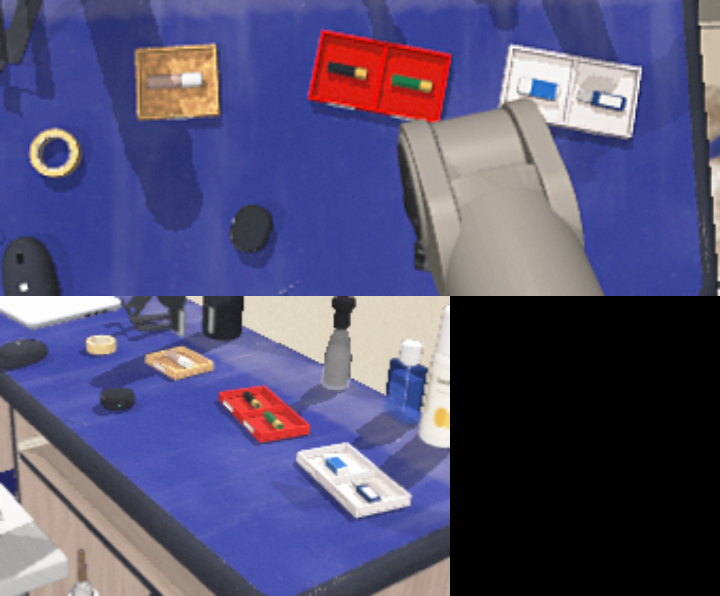

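All five lie in their bays (lip balm (175,80), batteries (348,71) and (410,83), eraser (538,90), USB stick (605,98)); the case (251,229) and tape (55,153) have not moved. Handing in.

```bash
python3 -c "
from bench import r
print(r.hand_in())"
```

```text
the job is handed in; nothing more can be done
None
```

I placed all five items in their trays, left the earphone case and tape where they were, and handed the job in at about 22 s; the final pictures show everything in place, but the hand-in gave no verdict.

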